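Put the walnuts away in the slant-top bin

ROBOT

A 6-joint arm with a two-finger parallel gripper is mounted at the origin on a cart in front of the work surface, level with it; the furniture and walls round the work are solid. World frame = base frame: x ahead of the robot, y to its left, z up, the work surface at z = 0. Lengths are in m, angles in rad, forces in N, time in s.
With the tool pointing down it reaches from about 0.375 to 0.9 m from the base axis. Payload 3.1 kg.
Tool frame: the origin (TCP) lies where the fingers leave the gripper's body, on its centre line; the fingertips stand 70 mm ahead of it and the grasp point (between the pads) lies 51 mm ahead of it; z points along the fingers, y is the line along which they close (so a half turn about z gives the same grasp; the last joint's range is limited). The gripper opens to 87 mm and grips with 3 to 60 N. Pads are 19 mm wide; open, the fingers measure 117 mm over their backs; the gripper's body (75 mm by 190 mm) begins 51 mm behind the grasp point.
Start: joints at [-1.472, 0.527, 1.433, -0, 1.181, -0.178], TCP at [0.171, -0.601, 0.292] pointing down, gripper open.
Joint ranges: [-3.08, 3.08], [-0.75, 2.2], [0.22, 2.44], [-1.43, 4.57], [0, 2.65], [-2.85, 2.85]. Speed limits (rad/s): [2.79, 2.79, 3.14, 3.14, 3.14, 3.14].

INTERFACE

Orientations are given as a unit quaternion [x, y, z, w].
In Python, from rig import robot gives the robot as it stands.
- The arm moves only by the tool send_rows, never from a script. Its argument "deltas" is text: rows parted by semicolons, each of 7 numbers parted by spaces: the shift along the tool's x, y, z in mm, then the turn, a rotation vector about the tool's x, y, z in degrees, then the opening, from 0 (shut) to 1 (fully open). A call has 1 to 10 rows; each row shifts and turns the commanded pose from where the row before left it, along the tool's axes as they then stand; what a row does not reach is not made up. A row lasts 1/8 s, in which the tool goes at most 62.5 mm and 10.7 degrees, less where a joint would pass 70% of its speed; a pose out of reach is approached as far as the arm can. A call is refused whole if a number of a shift passes 62.5 or a number of a turn 10.7, either way. A call with a gripper value outside its range is refused whole. The fingers move at their own pace and stop on an object; "newtons" is the grip in N (left out, the last holds). Time passes only in rows, so rows that do not move let the fingers close. It gives the time, the measured TCP pose, the force, the opening and the grip force at its end, in the units of the state.
- robot.get_obs(): the state, without advancing time (a new reading comes with each control period).
- robot.camera(name): name is "scene" or "side" or "wrist"; returns a dict with "image" (480x640x3 uint8, red, green, blue), "depth" (480x640 float32, m along the optical axis (not along the pixel's ray), 0 where there is no reading), "fovy" (degrees; the focal length in pixels is half the picture's height over the tangent of half this angle, whatever the lens; pixels are square), "cx", "cy" (the principal point, pixels), "rvec" (rotation vector, rad) and "tvec" (3), from world to camera coordinates, as OpenCV has them. Camera axes: x right, y down, z forward; pixel columns grow to the right and rows downward; lengths in m; the calibration is good to about 2 mm. A picture is of the moment at which its call begins.
- robot.hand_in(): hands the job in; it is judged then, once.
Trained networks look in the newest picture that a camera, given by its name, has taken for a name from the list of things; names that differ only in an ending like _2 or _b are one class to them, and where a whole thing is asked for, a point or a joint stands for the part that bears it (a point fixed in the world has none). Each returns a list of dicts, best first, with "p" (0 to 1); they miss things now and then, are a little off and sometimes report something else, mostly with a low value. They report only what shows in the picture. A call takes as long as a camera call.
- robot.find_in(camera, thing): "box" ([left, top, right, bottom] in pixels, round what is visible of it).
- robot.cut_out(camera, thing): "region" (480x640 bool, what is visible of it) and "box" ([left, top, right, bottom] in pixels, round what is visible of it).
The state is a dict: "time": time; "q": joint angles; "joint_velocities": joint speeds; "joint_torque": joint torques, N m; "position": TCP position; "tool_rot": TCP orientation; "ft_force": force on the tool from outside, world axes, zero at the start; "moment": the same for the moment, N m; "grip_width": finger opening in m; "grip_force": force on a finger pad.
Only numpy, scipy, OpenCV 4.12 (cv2) and the standard library are available. Lean on these libraries where they do the work, as an engineer would, in place of code of your own. Each camera call takes 0.05 s, during which the arm holds its last target. There are 200 camera calls.

TASK

Swing up the lid of the slant-topped white bin, tip all six walnuts out of the steel scoop into the bin, and stand the empty scoop upright on the worktop again. Then shut the lid fully, and leave the other things on the worktop where they are.

Things in the scene. Friction and masses are not known exactly. Their poses are not given: they have to be found in the camera images.
- bin: white bin with slanting wooden lid, fixed to the worktop. Origin under its centre; +x from low front to high back, +y to the left seen from the front. Outside 140 (x) x 160 mm (y), walls 8, inner floor z = 12. Front wall 63 mm high; sides slope up at 35 deg to 140 mm at x = 40 mm; behind x = 36 mm a fixed strip covers the top. Opening with lid up: x -62 to 36 mm, y -72 to 72 mm
- bin_lid (a joint): hinge of the bin's lid, rad: 0 shut (lid on the 35 deg slope), grows as the lid's front swings up and back; 0.61 level, stop at 2.15 (almost upright). The stiff hinge (0.22 N m) holds the lid at any angle; it may start slightly ajar. Lid: wood, 138 mm long, 168 mm wide, 10 mm thick, 160 g
- lid_hinge (a point): middle of the lid's hinge line (parallel to the bin's y), at x = 40 mm, z = 141 mm in the bin's frame. Its frame turns with the lid: -x runs down the lid to the pull, y along the hinge, z out of the lid's upper face
- lid_pull (a point): centre of the lid's pull: a round steel bar, 16 mm in diameter, 22 mm long, parallel to the hinge, on a strap that holds it 25 mm beyond the lid's free edge; in lid_hinge's frame at x = -163 mm, z = 6 mm. Pinched on its two ends (22 mm apart, along y) it can pivot between the fingers while the lid swings. Axes as lid_hinge
- scoop: loose flat-bottomed steel scoop, 160 g, with the walnuts in it. Origin on its underside at the front edge of its flat floor; +x to its open lip. Floor from x = -70 mm (60 mm high back wall) to 0, then a 25 deg ramp up to the lip at x = 69 mm. 69 mm wide (64 inside), sides 60 mm high, 40 mm at the lip. Walnuts start to roll over the lip when tipped lip-down 30 to 40 deg and are all out by about 55 deg
- scoop_lip (a point): middle of the scoop's pouring lip: x = 69 mm, z = 35 mm in the scoop's frame; axes as the scoop's
- scoop_grip (a point): grip point on the scoop's black handle: x = -99 mm, z = 120 mm in the scoop's frame; axes as the scoop's. The handle leans away from the lip, 20 deg from vertical; its grip is 20 mm wide (y), 13 mm thick, 90 mm long, 37 mm of it above this point
- walnut1: one of the six loose walnuts, 32 mm long (its x) by 29 mm across, 11 g; origin at its centre; at the start all six lie in the scoop
- walnut2: one of the six loose walnuts, 32 mm long (its x) by 29 mm across, 11 g; origin at its centre; at the start all six lie in the scoop
- walnut3: one of the six loose walnuts, 32 mm long (its x) by 29 mm across, 11 g; origin at its centre; at the start all six lie in the scoop
- walnut4: one of the six loose walnuts, 32 mm long (its x) by 29 mm across, 11 g; origin at its centre; at the start all six lie in the scoop
- walnut5: one of the six loose walnuts, 32 mm long (its x) by 29 mm across, 11 g; origin at its centre; at the start all six lie in the scoop
- walnut6: one of the six loose walnuts, 32 mm long (its x) by 29 mm across, 11 g; origin at its centre; at the start all six lie in the scoop
- egg_timer: bystander: kitchen timer with a red top, 64 mm across, 55 mm high; origin under its centre
- lemon: bystander: lemon, 71 x 53 x 51 mm; origin under its centre
- matchbox: bystander: matchbox, 36 x 53 x 15 mm; origin under its centre
- jar_lid: bystander: flat tin lid, 66 mm across, 13 mm high; origin under its centre

How it is judged:
By the outcome, as a careful person would: the job done as asked, in the order asked, and still so for the second after the job is handed in, with the robot touching nothing.
It also fails if it takes over 72 s, if anything falls off the work surface, if the arm or the gripper's body presses on something with over 40 N, if the wrist force passes 120 N, or if a joint passes its speed limit or range.

## Working session

There is one attempt and no reset: what is moved stays moved. The work goes in short steps, Python scripts to look and compute and a tool call to move; the robot and the scene stay as the last step left them, time stands still between calls to the robot, and variables do not carry over. Pictures are saved under pics/ and viewed, at most 13 in all, crops included, and the job is handed in when it is done.

Besides the shell and the picture viewer there is one more tool, called after "Call:" as name(argument=value, ...), one argument or row to a line, values as JSON. send_rows: Moves the arm, as the interface text tells. Its arguments: {"type":"object","properties":{"deltas":{"type":"string"},"newtons":{"type":"number"}},"required":["deltas"]}

```bash
ls; mkdir -p pics; cat > h.py <<'E'
import numpy as np, cv2
from scipy.spatial.transform import Rotation as R
from rig import robot
def cam(n):
    c=robot.camera(n); c['f']=240/np.tan(np.radians(c['fovy'])/2); c['Rm']=R.from_rotvec(np.ravel(c['rvec'])).as_matrix(); c['t']=np.ravel(c['tvec']); return c
def cloud(c):
    v,u=np.mgrid[:480,:640]; d=c['depth']
    P=np.stack([(u-c['cx'])/c['f']*d,(v-c['cy'])/c['f']*d,d],-1)
    return (P-c['t'])@c['Rm']
def save(c,n): cv2.imwrite('pics/'+n+'.png',cv2.cvtColor(c['image'],cv2.COLOR_RGB2BGR))
E
python3 - <<'E'
from h import *
o=robot.get_obs(); print({k:np.round(v,3) for k,v in o.items()})
for n in ['scene','side']:
    c=cam(n); save(c,n); P=cloud(c); print(n,'campos',np.round(-c['Rm'].T@c['t'],3))
    np.savez(n,P=P,img=c['image'])
    for t in ['bin','bin_lid','lid_pull','scoop','scoop_grip','walnut1','egg_timer','lemon','matchbox','jar_lid']:
        r=robot.cut_out(n,t)
        for k in r[:2]:
            m=k['region']&(c['depth']>0); q=P[m]
            print(t,round(k['p'],2),np.round(k['box']),m.sum(), np.round(np.percentile(q,[2,50,98],axis=0),3).tolist() if m.sum() else '')
E
```

```text
pics
{'time': np.float64(0.0), 'q': array([-1.472,  0.528,  1.434, -0.   ,  1.181, -0.178]), 'joint_velocities': array([-0.001,  0.   , -0.001, -0.001, -0.001, -0.   ]), 'joint_torque': array([ 2.0000e-03, -4.4004e+01, -1.7659e+01,  6.3000e-02,  5.8000e-02,
       -0.0000e+00]), 'position': array([ 0.171, -0.601,  0.291]), 'tool_rot': array([ 0.99 ,  0.138,  0.   , -0.001]), 'ft_force': array([-0.014,  0.686,  0.124]), 'moment': array([ 0.005, -0.026, -0.019]), 'grip_force': np.float64(0.0), 'grip_width': np.float64(0.087)}
scene campos [-0.316  0.364  0.595]
bin 0.71 [212. 206. 305. 305.] 7302 [[0.487, 0.112, 0.008], [0.524, 0.195, 0.101], [0.637, 0.271, 0.146]]
bin 0.44 [421. 294. 453. 314.] 474 [[0.114, -0.146, -0.001], [0.372, -0.123, 0.011], [0.411, 0.05, 0.235]]
lid_pull 0.83 [213. 208. 303. 286.] 4994 [[0.481, 0.111, 0.074], [0.544, 0.194, 0.112], [0.61, 0.271, 0.147]]
lid_pull 0.48 [303. 225. 367. 288.] 2154 [[0.478, -0.023, -0.0], [0.53, 0.018, 0.036], [0.657, 0.069, 0.149]]
scoop 0.73 [300. 225. 362. 286.] 2060 [[0.477, -0.021, 0.002], [0.528, 0.019, 0.037], [0.654, 0.069, 
[... 1538 characters left out ...]
, [0.547, 0.001, 0.027], [0.558, 0.013, 0.033]]
walnut1 0.66 [288. 270. 301. 283.] 184 [[0.592, 0.002, 0.023], [0.609, 0.017, 0.035], [0.62, 0.028, 0.041]]
egg_timer 0.95 [280. 338. 313. 369.] 865 [[0.709, 0.082, 0.017], [0.74, 0.111, 0.035], [0.763, 0.134, 0.056]]
lemon 0.9 [436. 235. 467. 262.] 620 [[0.367, 0.234, 0.018], [0.398, 0.261, 0.042], [0.414, 0.286, 0.052]]
matchbox 0.55 [357. 221. 381. 240.] 423 [[0.404, 0.058, 0.001], [0.429, 0.086, 0.016], [0.449, 0.111, 0.019]]
jar_lid 0.58 [281. 167. 306. 189.] 539 [[0.356, -0.162, 0.002], [0.389, -0.132, 0.012], [0.417, -0.103, 0.016]]
jar_lid 0.4 [281. 338. 314. 371.] 920 [[0.708, 0.081, 0.014], [0.74, 0.111, 0.034], [0.763, 0.135, 0.056]]
```

```bash
python3 - <<'E'
import cv2,numpy as np
a=cv2.imread('pics/scene.png')[180:370,190:470]; b=cv2.imread('pics/side.png')[150:390,240:490]
a=cv2.resize(a,(800,543))[:, :]; b=cv2.resize(b,(600,576))
a=cv2.resize(a,(430,292)); b=cv2.resize(cv2.imread('pics/side.png')[160:380,250:480],(600,574))
cv2.imwrite('pics/b.png',b)
cv2.imwrite('pics/a.png',cv2.resize(cv2.imread('pics/scene.png')[190:360,200:460],(780,510)))
E
```

```text
(no output)
```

View pics/a.png

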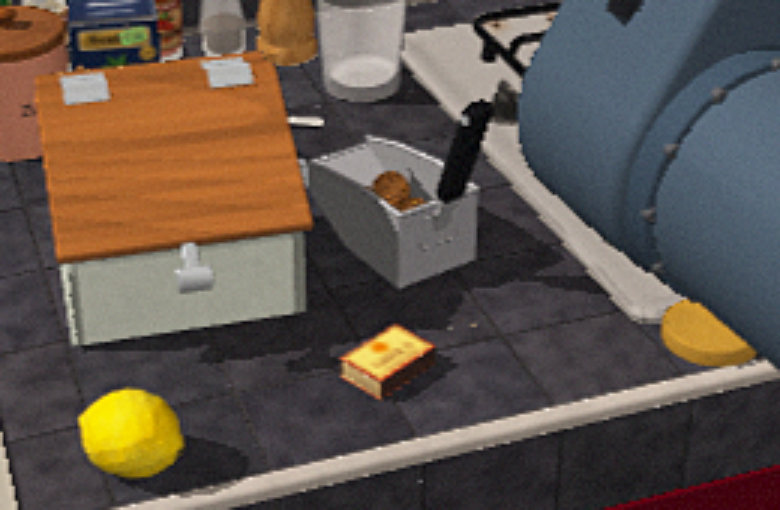

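View pics/b.png

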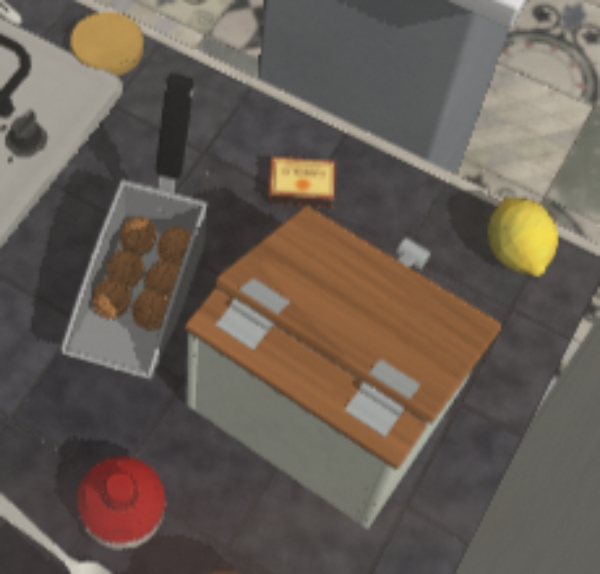

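Scene view shows the pull at about scene pixel (264,279), with the scoop to the right of the bin, handle toward the robot and lip pointing away. The side view shows all six walnuts in the scoop. Next I fit the poses.

```bash
python3 - <<'E'
from h import *
Ps=[];Cs=[];K=[]
for i,n in enumerate(['scene','side']):
    d=np.load(n+'.npz'); Ps.append(d['P'].reshape(-1,3)); Cs.append(d['img'].reshape(-1,3)); K.append(np.full(480*640,i))
P=np.concatenate(Ps);C=np.concatenate(Cs).astype(int);K=np.concatenate(K)
ok=np.isfinite(P).all(1)
for i in [0,1]:
    m=ok&(K==i)&(P[:,0]>.46)&(P[:,0]<.68)&(P[:,1]>.09)&(P[:,1]<.29)&(P[:,2]>.07)&(P[:,2]<.17)
    wood=m&(C[:,0]-C[:,2]>50)
    Q=P[wood]; 
    sel=Q
    for _ in range(8):
        c=sel.mean(0); n=np.linalg.svd(sel-c,full_matrices=0)[2][2]; n*=np.sign(n[2]); sel=Q[abs((Q-c)@n)<.003]
    az=np.degrees(np.arctan2(-n[1],-n[0])); tilt=np.degrees(np.arccos(n[2]))
    print('lid',i,len(Q),len(sel),'yaw',az,'tilt',tilt,c)
    r=cv2.minAreaRect(((sel-c)@np.array([np.cross(n,[0,0,1])/np.linalg.norm(np.cross(n,[0,0,1])),np.cross(n,np.cross(n,[0,0,1])/np.linalg.norm(np.cross(n,[0,0,1])))]).T*1000).astype(np.float32)); print(r)
    yaw=np.radians(az); ex=np.array([np.cos(yaw),np.sin(yaw),0]);ey=np.array([-ex[1],ex[0],0])
    print(' y ext',np.percentile(sel@ey,[1,50,99]),' x',np.percentile(sel@ex,[1,99]),'z',np.percentile(sel[:,2],[1,99]), 'wood x max', np.percentile(Q@ex,[99.5]),Q[:,2].max())
    # pull: grey, beyond lid front edge
    xx=P@ex; x0=np.percentile(sel@ex,1)
    g=m&(xx<x0-.006)&(xx>x0-.05)&(C.max(1)-C.min(1)<30)&(P[:,2]>.045)
    print(' pull',g.sum(),np.median(P[g],0),np.percentile(P[g]@ex,[5,95]),np.percentile(P[g]@ey,[5,95]),np.percentile(P[g][:,2],[5,95]))
# scoop
m=ok&(P[:,0]>.44)&(P[:,0]<.7)&(P[:,1]>-.07)&(P[:,1]<.1)&(P[:,2]>.008)&(P[:,2]<.17)&(np.linalg.norm(P[:,:2]-[.544,.19],axis=1)>.1)
for i in [0,1]:
    h=m&(K==i)&(C.max(1)<70)&(P[:,2]>.07); q=P[h]
    c=q.mean(0); d=np.linalg.svd(q-c,full_matrices=0)[2][0]; d*=np.sign(d[2])
    print('handle',i,h.sum(),c,'az',np.degrees(np.arctan2(-d[1],-d[0])),'lean',np.degrees(np.arccos(d[2])),'at z=.12',c+d*(.12-c[2])/d[2],'ztop',np.percentile(q[:,2],99))
    b=m&(K==i)&(P[:,2]<.066)&(P[:,2]>.03); print('body',b.sum(),cv2.minAreaRect((P[b][:,:2]*1000).astype(np.float32)))
b=m&(P[:,2]<.066)&(P[:,2]>.03); print('body both',b.sum(),cv2.minAreaRect((P[b][:,:2]*1000).astype(np.float32)))
E
```

```text
lid 0 4839 4322 yaw -4.698307576015958 tilt 28.57361341878845 [0.54589345 0.19289227 0.11309277]
((-1.7038803100585938, -5.2682342529296875), (137.41905212402344, 167.1500244140625), 89.70137023925781)
 y ext [0.15389074 0.23752105 0.31709725]  x [0.47465364 0.59008854] z [0.08252892 0.1467528 ] wood x max [0.62904508] 0.14952058808230315
 pull 85 [0.47017155 0.19719284 0.07387112] [0.44624118 0.46665323] [0.22639781 0.24495954] [0.07058576 0.07775785]
lid 1 5409 1805 yaw -4.494779493593035 tilt 22.284136061514914 [0.54800371 0.19541384 0.11218846]
((-3.2484893798828125, -15.905838012695312), (144.9620361328125, 166.70265197753906), 88.96660614013672)
 y ext [0.15370844 0.23827039 0.3164503 ]  x [0.48251381 0.60995601] z [0.08994106 0.14282026] wood x max [0.63335167] 0.15066863430305572
 pull 91 [0.47604148 0.19832058 0.07509274] [0.45095379 0.47081366] [0.22539646 0.24481617] [0.07169429 0.07900369]
handle 0 304 [0.48834482 0.00480711 0.11600477] az 17.85274466248092 lean 19.612120589668006 at z=.12 [0.48698977 0.00437068 0.12      ] ztop 0.15474104416174558
body 1087 ((581.2598876953125, 24.93303680419922), (152.76788330078125, 75.74276733398438), 14.958714485168457)
handle 1 393 [0.49852632 0.00499578 0.11930509] az 15.084779111019346 lean 20.701536575618093 at z=.12 [0.49827276 0.00492744 0.12      ] ztop 0.1570157972984502
body 1457 ((586.2758178710938, 26.083152770996094), (149.37005615234375, 71.69269561767578), 13.994379043579102)
body both 2544 ((583.2192993164062, 23.929943084716797), (156.18946838378906, 75.77196502685547), 13.466778755187988)
```

```bash
cat > plan.py <<'E'
from h import *
# pose: (p, R). tool orientation from heading yaw (deg) and forward tip (deg, 0 = straight down)
def ori(yaw,tip=0): return R.from_euler('z',yaw,degrees=True)*R.from_quat([1,0,0,0])*R.from_euler('y',tip,degrees=True)
def cur():
    o=robot.get_obs(); return np.array(o['position']),R.from_quat(o['tool_rot'])
def rows(way,start=None,g=1,step=45,rot=8):
    """way: list of (p,R[,n]); prints rounded rows that follow them, starting at the current pose"""
    p,r=start or cur(); out=[]
    for w in way:
        P,Q=np.array(w[0]),w[1]
        n=w[2] if len(w)>2 else max(1,int(np.ceil(max(np.linalg.norm(P-p)*1000/step,np.degrees((r.inv()*Q).magnitude())/rot))))
        p0,r0=p,r; rv=(r0.inv()*Q).as_rotvec()
        for k in range(1,n+1):
            pk=p0+(P-p0)*k/n; rk=r0*R.from_rotvec(rv*k/n)
            d=np.round(r.inv().apply(pk-p)*1000); a=np.round(2*np.degrees((r.inv()*rk).as_rotvec()))/2
            out.append(' '.join('%g'%(x+0) for x in [*d,*a,g])); p=p+r.apply(d/1000); r=r*R.from_rotvec(np.radians(a))
    for i in range(0,len(out),10): print('; '.join(out[i:i+10]))
    print('end',np.round(p,3)); return p,r
yb=-4.6; ex=np.array([np.cos(np.radians(yb)),np.sin(np.radians(yb)),0]); ey=np.array([-ex[1],ex[0],0]); ez=np.array([0,0,1.])
def st():
    o=robot.get_obs(); print('t',round(o['time'],2),'q',np.round(o['q'],3),'p',np.round(o['position'],4),'F',np.round(o['ft_force'],1),'M',np.round(o['moment'],2),'w',round(o['grip_width'],4),'gf',round(o['grip_force'],1))
E
python3 - <<'E'
from plan import *
O=ori(-4.6)
rows([([.36,-.42,.30],ori(10)),([.5,-.15,.28],ori(0)),([.474,.198,.22],O)],g=.55)
E
```

```text
39 -20 -1 0 0 1 0.55; 38 -22 -2 0 0 1 0.55; 38 -21 -1 0 0 1 0.55; 37 -23 -1 0 0 1 0.55; 37 -23 -1 0 0 1 0.55; 37 -23 -2 0 0 1 0.55; 26 -35 3 0 0 1.5 0.55; 26 -35 3 0 0 1.5 0.55; 24 -36 3 0 0 1 0.55; 24 -36 3 0 0 1.5 0.55
23 -37 2 0 0 1.5 0.55; 22 -38 3 0 0 1.5 0.55; 20 -38 3 0 0 1.5 0.55; -3 -44 8 0 0 0.5 0.55; -4 -43 7 0 0 0.5 0.55; -4 -43 8 0 0 0.5 0.55; -4 -44 7 0 0 0.5 0.55; -5 -43 8 0 0 1 0.55; -6 -43 7 0 0 0.5 0.55; -6 -44 8 0 0 0.5 0.55
-6 -43 7 0 0 0.5 0.55
end [0.474 0.198 0.22 ]
```

Call:
send_rows(
  deltas="39 -20 -1 0 0 1 0.55; 38 -22 -2 0 0 1 0.55; 38 -21 -1 0 0 1 0.55; 37 -23 -1 0 0 1 0.55; 37 -23 -1 0 0 1 0.55; 37 -23 -2 0 0 1 0.55; 26 -35 3 0 0 1.5 0.55; 26 -35 3 0 0 1.5 0.55; 24 -36 3 0 0 1 0.55; 24 -36 3 0 0 1.5 0.55",
)

```text
time: 2.35
position: [0.4409, -0.2651, 0.2884]
tool_rot: [0.999, 0.038, 0.0, 0.0]
ft_force: [0.1, -0.8, 0.2]
grip_width: 0.0476
grip_force: 0.0
```

Call:
send_rows(
  deltas="23 -37 2 0 0 1.5 0.55; 22 -38 3 0 0 1.5 0.55; 20 -38 3 0 0 1.5 0.55; -3 -44 8 0 0 0.5 0.55; -4 -43 7 0 0 0.5 0.55; -4 -43 8 0 0 0.5 0.55; -4 -44 7 0 0 0.5 0.55; -5 -43 8 0 0 1 0.55; -6 -43 7 0 0 0.5 0.55; -6 -44 8 0 0 0.5 0.55",
)

```text
time: 3.6
position: [0.4771, 0.1562, 0.2273]
tool_rot: [0.999, -0.036, 0.001, -0.0]
ft_force: [0.9, 0.2, -0.3]
grip_width: 0.0476
grip_force: 0.0
```

Call:
send_rows(
  deltas="-6 -43 7 0 0 0.5 0.55; 0 0 0 0 0 0 0.55",
)

```text
time: 3.85
position: [0.4735, 0.2005, 0.2199]
tool_rot: [0.999, -0.038, -0.0, -0.0]
ft_force: [-0.7, 0.0, 0.2]
grip_width: 0.0481
grip_force: 0.0
```

```bash
python3 - <<'E'
from plan import *
st()
c=cam('wrist'); save(c,'w1'); P=cloud(c); print(np.round(-c['Rm'].T@c['t'],3))
C=c['image'].astype(int)
X=P@ex;Y=P@ey;Z=P[...,2]
m=(c['depth']>0)&(Z>.055)&(Z<.1)&(X<.475)&(X>.43)&(abs(Y-.235)<.03)
print(m.sum(),np.percentile(X[m],[2,50,98]),np.percentile(Y[m],[2,50,98]),np.percentile(Z[m],[2,50,98]))
v,u=np.where(m); print(u.min(),u.max(),v.min(),v.max())
print([ (round(k['p'],2),k['box']) for k in robot.find_in('wrist','lid_pull')])
wood=(c['depth']>0)&(C[...,0]-C[...,2]>50)&(Z>.07)&(Z<.17)&(X>.46)
Q=P[wood];print(len(Q),np.percentile(Q@ey,[1,99]),np.percentile(Q@ex,[1,99]))
E
```

```text
t 3.85 q [0.183 0.486 1.78  0.    0.876 1.83 ] p [0.4735 0.2005 0.2199] F [-0.7  0.   0.2] M [ 0.04 -0.    0.02] w 0.0481 gf 0.0
[0.546 0.196 0.312]
1013 [0.44892064 0.45931198 0.47421357] [0.2261832  0.23662631 0.24679905] [0.06919238 0.07498805 0.08116599]
305 338 218 254
[(0.68, [115.6, 0.6, 534.2, 254.2])]
75335 [0.15522542 0.31725943] [0.47839698 0.57602937]
```

View pics/w1.png

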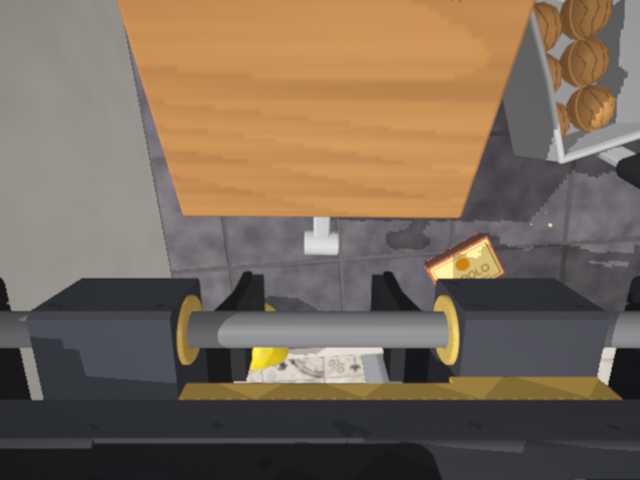

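The wrist view shows the pull at (322,243), centred between the fingers, and nothing in the way below. Going down to pinch it.

Call:
send_rows(
  deltas="1 1 35 0 0 0 0.5; 0 0.5 35 0 0 0 0.5; 0 0 25 0 0 0 0.5; 0 0 0 0 0 0 0.5; 0 0 0 0 0 0 0.1; 0 0 0 0 0 0 0.1; 0 0 0 0 0 0 0.1; 0 0 0 0 0 0 0.1",
  newtons=20,
)

```text
time: 4.95
position: [0.4758, 0.1977, 0.1262]
tool_rot: [0.999, -0.041, 0.001, -0.001]
ft_force: [-0.2, 4.7, -0.0]
grip_width: 0.0218
grip_force: 20.0
```

```bash
python3 - <<'E'
from plan import *
st()
p,r=cur()
H=ex*.603+ey*.2363+ez*.141   # hinge
g=p+r.apply([0,0,.055])      # bar
for hx in (.599,.602,.605):
    d=np.array([g@ex-hx,g[2]-.141]); print(hx,np.hypot(*d),np.degrees(np.arctan2(d[1],-d[0])))
E
```

```text
t 4.95 q [0.176 0.649 1.841 0.003 0.648 1.827] p [0.4758 0.1977 0.1262] F [-0.2  4.7 -0. ] M [ 0.89 -0.06 -0.01] w 0.0218 gf 20.0
0.599 0.1568048498912908 -26.42109884840434
0.602 0.15949708001987603 -25.941561914089515
0.605 0.16220011134491627 -25.477976168384053
```

```bash
python3 - <<'E'
from plan import *
p,r=cur(); b=p; off=b[2]-.071
y=b@ey; hx=.6045
W=[]
for a in np.radians(np.linspace(-26,84,15))[1:]:
    W.append((ex*(hx-.1622*np.cos(a))+ey*y+ez*(.141+.1622*np.sin(a)+off),r,1))
rows(W,g=.1)
E
```

```text
-8 0 -20 0 0 0 0.1; -5 0 -21 0 0 0 0.1; -3 0 -22 0 0 0 0.1; 1 0 -22 0 0 0 0.1; 4 0 -22 0 0 0 0.1; 6 0 -22 0 0 0 0.1; 10 0 -20 0 0 0 0.1; 12 0 -18 0 0 0 0.1; 14 -1 -17 0 0 0 0.1; 17 0 -15 0 0 0 0.1
19 0 -12 0 0 0 0.1; 20 0 -9 0 0 0 0.1; 21 0 -7 0 0 0 0.1; 22 0 -4 0 0 0 0.1
end [0.605 0.188 0.358]
```

Call:
send_rows(
  deltas="-8 0 -20 0 0 0 0.1; -5 0 -21 0 0 0 0.1; -3 0 -22 0 0 0 0.1; 1 0 -22 0 0 0 0.1; 4 0 -22 0 0 0 0.1; 6 0 -22 0 0 0 0.1",
)

```text
time: 5.7
position: [0.4691, 0.1983, 0.2549]
tool_rot: [0.999, -0.041, -0.001, -0.001]
ft_force: [2.6, 5.8, -4.4]
grip_width: 0.0216
grip_force: 20.0
```

Call:
send_rows(
  deltas="10 0 -20 0 0 0 0.1; 12 0 -18 0 0 0 0.1; 14 -1 -17 0 0 0 0.1; 17 0 -15 0 0 0 0.1; 19 0 -12 0 0 0 0.1",
)

```text
time: 6.32
position: [0.5386, 0.1927, 0.337]
tool_rot: [0.999, -0.04, -0.004, -0.0]
ft_force: [-5.8, 1.7, 3.8]
grip_width: 0.0216
grip_force: 20.0
```

Call:
send_rows(
  deltas="20 0 -9 0 0 0 0.1; 21 0 -7 0 0 0 0.1; 20 0 -4 0 0 0 0.1; 0 0 0 0 0 0 0.1",
)

```text
time: 6.82
position: [0.6041, 0.1872, 0.3586]
tool_rot: [0.999, -0.041, 0.002, -0.0]
ft_force: [-0.9, 1.4, 6.6]
grip_width: 0.022
grip_force: 20.0
```

```bash
python3 - <<'E'
from plan import *
st()
c=cam('side'); save(c,'s2')
cv2.imwrite('pics/s2c.png',cv2.resize(cv2.imread('pics/s2.png')[130:380,250:500],(500,500)))
E
```

```text
t 6.83 q [ 0.124  0.473  1.336 -0.     1.328  1.776] p [0.6041 0.1872 0.3586] F [-0.9  1.4  6.6] M [0.06 0.18 0.01] w 0.022 gf 20.0
```

View pics/s2c.png

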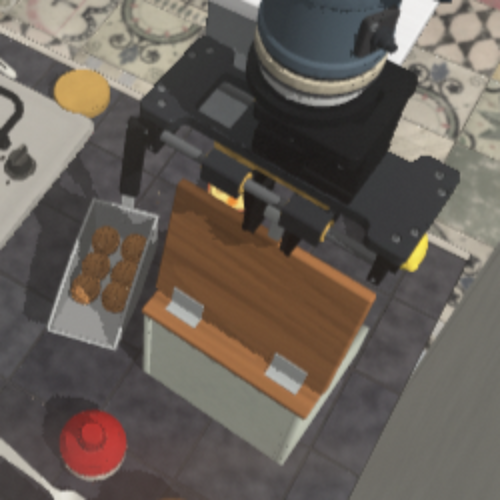

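The lid stands nearly upright. Now I release it, go up, and move behind and above the scoop handle.

```bash
python3 - <<'E'
from plan import *
p,r=cur()
ys=14.5; O=ori(ys,20); d=O.apply([0,0,1]); print(d)
G=np.array([.4925,.003,.12])
rows([(p+ez*.08,r),([.50,.10,.36],ori(4,8)),(G-d*.141,O)],g=.4)
E
```

```text
[ 0.33112599  0.085635   -0.93969262]
0 0 -40 0 0 0 0.4; 0 0 -40 0 0 0 0.4; -24 24 20 0 2 -2 0.4; -26 23 18 0.5 2 -2.5 0.4; -27 22 18 0 2 -2 0.4; -28 21 16 0 1.5 -2 0.4; -19 26 25 0.5 3 -2.5 0.4; -21 26 23 1 3 -2.5 0.4; -24 25 22 0.5 3 -3 0.4; -26 24 20 0.5 3 -2.5 0.4
end [ 0.446 -0.01   0.253]
```

Call:
send_rows(
  deltas="0 0 0 0 0 0 0.38; 0 0 0 0 0 0 0.38",
)

```text
time: 7.12
position: [0.6022, 0.1872, 0.3561]
tool_rot: [0.999, -0.04, -0.0, 0.0]
ft_force: [-0.1, -0.1, -0.3]
grip_width: 0.0311
grip_force: 0.0
```

Call:
send_rows(
  deltas="0 0 -40 0 0 0 0.4; 0 0 -40 0 0 0 0.4; -24 24 20 0 2 -2 0.5; -26 23 18 0.5 2 -2.5 0.5; -27 22 18 0 2 -2 0.5; -28 21 16 0 1.5 -2 0.5; -19 26 25 0.5 3 -2.5 0.5; -21 26 23 1 3 -2.5 0.5; -24 25 22 0.5 3 -3 0.5; -26 24 20 0.5 3 -2.5 0.5",
)

```text
time: 8.38
position: [0.4453, -0.0058, 0.2538]
tool_rot: [0.978, 0.124, 0.165, -0.021]
ft_force: [0.0, -0.1, -0.5]
grip_width: 0.0435
grip_force: 0.0
```

Call:
send_rows(
  deltas="0 0 0 0 0 0 0.5",
)

```text
time: 8.5
position: [0.4443, -0.006, 0.2529]
tool_rot: [0.979, 0.121, 0.162, -0.023]
ft_force: [-0.1, 0.1, -0.1]
grip_width: 0.0432
grip_force: 0.0
```

```bash
python3 - <<'E'
from plan import *
st()
c=cam('wrist'); save(c,'w2'); P=cloud(c); C=c['image'].astype(int); Z=P[...,2]
p,r=cur(); L=(P-p)@r.as_matrix()   # tool frame
m=(c['depth']>0)&(C.max(2)<75)&(Z>.075)&(Z<.165)&(np.hypot(P[...,0]-.49,P[...,1]-.003)<.06)
q=P[m]; print(m.sum(),np.round(np.percentile(L[m],[3,50,97],axis=0),4).tolist())
v,u=np.where(m); print(u.min(),u.max(),v.min(),v.max())
cc=q.mean(0); d=np.linalg.svd(q-cc,full_matrices=0)[2][0]; d*=np.sign(d[2]); print(cc,d,cc+d*(.12-cc[2])/d[2])
b=(c['depth']>0)&(Z>.03)&(Z<.066)&(P[...,0]>.5)&(P[...,0]<.68)&(P[...,1]>-.06)&(P[...,1]<.09)
print(b.sum(),cv2.minAreaRect((P[b][:,:2]*1000).astype(np.float32)))
E
```

```text
t 8.5 q [-0.373  0.287  2.092  0.392  0.527  0.636] p [ 0.4443 -0.006   0.2529] F [-0.1  0.1 -0.1] M [0.03 0.18 0.07] w 0.0432 gf 0.0
1721 [[-0.0027, -0.0054, 0.1052], [0.007, 0.0033, 0.1186], [0.0086, 0.012, 0.1833]]
308 343 214 269
[0.49219581 0.00310658 0.13403857] [-0.39050967 -0.10004175  0.9151469 ] [0.49818632 0.00464125 0.12      ]
6675 ((587.232421875, 26.967937469482422), (145.4795379638672, 71.10680389404297), 14.264304161071777)
```

View pics/w2.png

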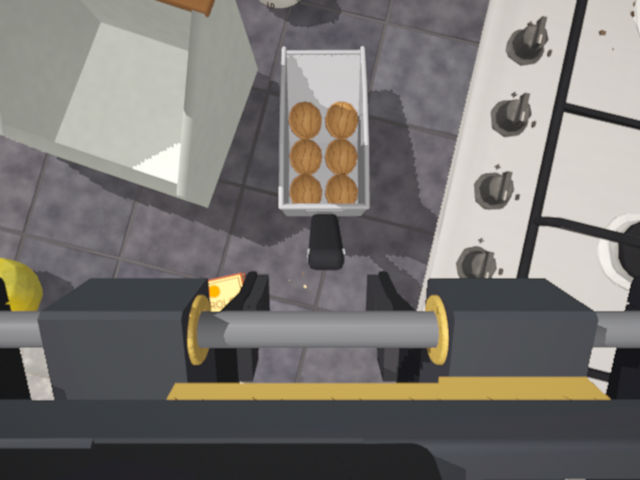

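The handle is at (326,240), about 3 mm off centre, and the walnuts are all in the scoop. Advancing along the handle, then gripping.

Call:
send_rows(
  deltas="1 3 35 0 0 0 0.5; 0 0 35 0 0 0 0.5; 0 0 18 0 0 0 0.5; 0 0 0 0 0 0 0.5; 0 0 0 0 0 0 0.1; 0 0 0 0 0 0 0.1; 0 0 0 0 0 0 0.1; 0 0 0 0 0 0 0.1",
  newtons=60,
)

```text
time: 9.55
position: [0.4765, -0.001, 0.1726]
tool_rot: [0.978, 0.123, 0.166, -0.021]
ft_force: [-2.0, -0.6, 6.5]
grip_width: 0.0196
grip_force: 59.9
```

```bash
python3 - <<'E'
from plan import *
st(); p,r=cur(); print(p+r.apply([0,0,.051]), r.as_euler('ZYX',degrees=True))
E
```

```text
t 9.55 q [-0.331  0.501  2.101  0.631  0.312  0.409] p [ 0.4765 -0.001   0.1726] F [-2.  -0.6  6.5] M [-0.34  0.07 -0.1 ] w 0.0196 gf 59.9
[0.49276509 0.00316278 0.12441169] [  14.33624212  -19.27049169 -179.99123449]
```

Gripped (19.6 mm, 60 N). Planning the lift and pour.

```bash
cat > pour.py <<'E'
from plan import *
import json,os
if not os.path.exists('g.json'):
    p,r=cur(); json.dump([p.tolist(),r.as_quat().tolist()],open('g.json','w'))
p0,r0=json.load(open('g.json')); p0=np.array(p0); r0=R.from_quat(r0); Y0=14.35
GR=np.array([-.1005,0,.1244]); LIP=np.array([.069,0,.035])
def SR(yaw,tilt): return R.from_euler('ZY',[yaw,tilt],degrees=True)
S0=SR(Y0,0); o0=p0+r0.apply([0,0,.051])-S0.apply(GR)
A=S0.inv()*r0; b=S0.inv().apply(p0-o0)
def T(lip,yaw,tilt,n=None):   # lip: world
    s=SR(yaw,tilt); o=np.array(lip)-s.apply(LIP); w=(o+s.apply(b),s*A)
    return w if n is None else w+(n,)
def B(x,y,z): return ex*x+ey*y+ez*z
lip0=o0+S0.apply(LIP)
E
python3 - <<'E'
from pour import *
print('origin',o0,'lip',lip0)
s=rows([T(lip0+ez*.07,Y0,0,4),T(lip0+ez*.12+np.array([-.03,0,0]),Y0-4,8),T(B(.515,.12,.19),4,18),T(B(.51,.2363,.175),-4.6,20)],g=.1,step=35,rot=5)
E
```

```text
origin [5.90129476e-01 2.80711528e-02 1.16923062e-05] lip [0.65697666 0.04517243 0.03501169]
6 0 -17 0 0 0 0.1; 6 0 -16 0 0 0 0.1; 5 0 -17 0 0 0 0.1; 6 0 -16 0 0 0 0.1; 6 -6 -24 -0.5 -2.5 1.5 0.1; 4 -7 -25 0 -3 1 0.1; 4 -6 -25 -0.5 -2.5 1.5 0.1; -13 -17 -18 0 -2.5 1.5 0.1; -14 -16 -18 -0.5 -2.5 1.5 0.1; -16 -15 -17 0 -2.5 1.5 0.1
-16 -15 -16 -0.5 -2.5 1.5 0.1; 5 -34 3 0 -0.5 2 0.1; 4 -34 2 0 -0.5 2.5 0.1; 3 -34 3 0 -0.5 2 0.1; 1 -34 2 0 -0.5 2.5 0.1
end [0.4   0.205 0.368]
```

Call:
send_rows(
  deltas="6 0 -17 0 0 0 0.1; 6 0 -16 0 0 0 0.1; 5 0 -17 0 0 0 0.1; 6 0 -16 0 0 0 0.1; 0 0 0 0 0 0 0.1",
)

```text
time: 10.18
position: [0.4762, -0.0008, 0.2423]
tool_rot: [0.978, 0.123, 0.166, -0.021]
ft_force: [0.4, 0.1, -2.6]
grip_width: 0.0196
grip_force: 59.9
```

```bash
python3 - <<'E'
from plan import *
st()
c=cam('side'); save(c,'s3')
cv2.imwrite('pics/s3c.png',cv2.resize(cv2.imread('pics/s3.png')[130:380,220:470],(500,500)))
E
```

```text
t 10.18 q [-0.331  0.345  2.037  0.383  0.508  0.677] p [ 0.4762 -0.0008  0.2423] F [ 0.4  0.1 -2.6] M [-0.07  0.43 -0.02] w 0.0196 gf 59.9
```

View pics/s3c.png

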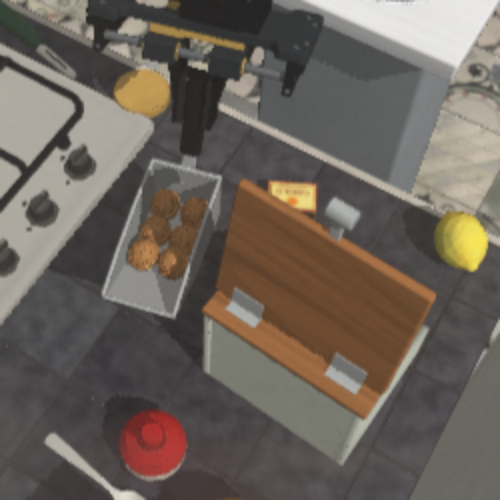

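The scoop is lifted level with six walnuts in it (crop around (165,235)), and the lid stays up. Moving to the bin's front.

Call:
send_rows(
  deltas="6 -6 -24 -0.5 -2.5 1.5 0.1; 4 -7 -25 0 -3 1 0.1; 4 -6 -25 -0.5 -2.5 1.5 0.1; -13 -17 -18 0 -2.5 1.5 0.1; -14 -16 -18 -0.5 -2.5 1.5 0.1; -16 -15 -17 0 -2.5 1.5 0.1; -16 -15 -16 -0.5 -2.5 1.5 0.1",
)

```text
time: 11.1
position: [0.3876, 0.0691, 0.377]
tool_rot: [0.999, 0.036, 0.008, 0.001]
ft_force: [0.2, 0.3, -2.1]
grip_width: 0.0196
grip_force: 59.9
```

Call:
send_rows(
  deltas="5 -34 3 0 -0.5 2 0.1; 4 -34 2 0 -0.5 2.5 0.1; 3 -34 3 0 -0.5 2 0.1; 1 -34 2 0 -0.5 2.5 0.1; 0 0 0 0 0 0 0.1",
)

```text
time: 11.72
position: [0.3992, 0.2065, 0.3661]
tool_rot: [0.999, -0.04, -0.009, 0.001]
ft_force: [0.0, -0.6, -2.1]
grip_width: 0.0197
grip_force: 59.9
```

```bash
python3 - <<'E'
from pour import *
st(); p,r=cur(); s=r*A.inv(); o=p-s.apply(b); e=s.as_euler('ZYX',degrees=True); l=o+s.apply(LIP); print('yaw tilt roll',e,'lip bin',l@ex-.5645,l@ey-.2363,l[2])
# measured slip check from scene camera: lip rim
c=cam('scene'); save(c,'c4'); P=cloud(c)
cv2.imwrite('pics/c4c.png',cv2.resize(cv2.imread('pics/c4.png')[100:340,180:480],(600,480)))
n=7; W=[T(B(.52,.2363,.145),-4.6,26,2)]
for k in range(1,9): W.append(T(B(.52,.2363,.145-.02*k/8),-4.6,26+4*k,1))
rows(W,g=.1)
E
```

```text
t 11.72 q [0.226 0.199 1.744 0.003 1.216 1.876] p [0.3992 0.2065 0.3661] F [ 0.  -0.6 -2.1] M [0.02 0.11 0.  ] w 0.0197 gf 59.9
yaw tilt roll [-4.63014123 20.30429498 -0.15462136] lip bin -0.05610802445020768 0.0011445217804014474 0.17240943943156473
16 0 8 0 -3 0 0.1; 16 0 6 0 -2.5 0 0.1; 14 0 -6 0 -4 0 0.1; 14 0 -6 0 -4 0 0.1; 15 0 -6 0 -4 0 0.1; 14 0 -6 0 -4 0 0.1; 15 0 -6 0 -4 0 0.1; 15 0 -7 0 -4 0 0.1; 15 0 -6 0 -4 0 0.1; 15 0 -7 0 -4 0 0.1
end [0.556 0.193 0.356]
```

View pics/c4c.png

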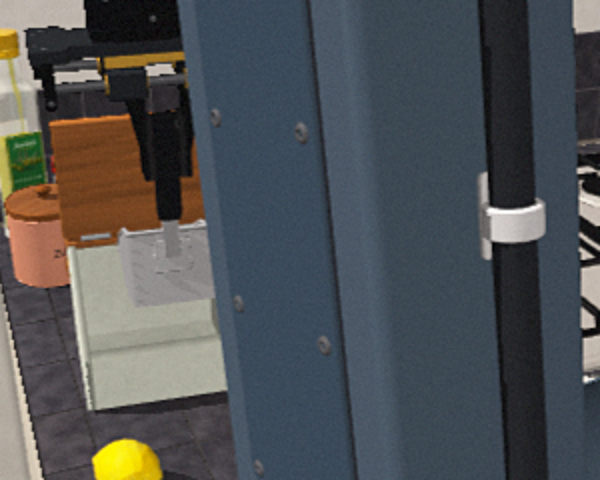

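The scoop is upright in front of the open bin, held as planned. Pouring.

Call:
send_rows(
  deltas="16 0 8 0 -3 0 0.1; 16 0 6 0 -2.5 0 0.1; 14 0 -6 0 -4 0 0.1; 14 0 -6 0 -4 0 0.1; 15 0 -6 0 -4 0 0.1; 14 0 -6 0 -4 0 0.1; 0 0 0 0 0 0 0.1; 0 0 0 0 0 0 0.1",
)

```text
time: 12.78
position: [0.4907, 0.1966, 0.3632]
tool_rot: [0.98, -0.042, -0.194, -0.007]
ft_force: [0.9, 0.2, -2.0]
grip_width: 0.0198
grip_force: 59.9
```

Call:
send_rows(
  deltas="15 0 -6 0 -4 0 0.1; 15 0 -7 0 -4 0 0.1; 15 0 -6 0 -4 0 0.1; 15 0 -7 0 -4 0 0.1; 0 0 0 0 0 0 0.1; 0 0 0 0 0 0 0.1; 0 0 0 0 0 0 0.1",
)

```text
time: 13.65
position: [0.5553, 0.1921, 0.359]
tool_rot: [0.944, -0.04, -0.328, -0.012]
ft_force: [-0.8, -0.2, -2.1]
grip_width: 0.0196
grip_force: 59.9
```

```bash
python3 - <<'E'
from pour import *
st(); p,r=cur(); s=r*A.inv(); o=p-s.apply(b); e=s.as_euler('ZYX',degrees=True); l=o+s.apply(LIP); print('yaw tilt roll',e,'lip bin',l@ex-.5645,l@ey-.2363,l[2])
a=cam('scene'); w=cam('wrist'); d=cam('side'); 
I=np.hstack([cv2.resize(a['image'][100:340,180:420],(400,400)),cv2.resize(d['image'][130:380,220:470],(400,400))])
cv2.imwrite('pics/c5.png',cv2.cvtColor(I,cv2.COLOR_RGB2BGR)); save(w,'w5')
for n in ['wrist','side','scene']: print(n,[(round(k['p'],2),np.round(k['box'])) for k in robot.find_in(n,'walnut1')])
E
```

```text
t 13.65 q [0.098 0.654 1.137 0.121 2.008 1.766] p [0.5553 0.1921 0.359 ] F [-0.8 -0.2 -2.1] M [-0.03 -0.58  0.03] w 0.0196 gf 59.9
yaw tilt roll [-4.95546013 57.53694454 -0.25900274] lip bin -0.042418348176287424 -0.0008505052591339102 0.12793975920273484
wrist [(0.69, array([241., 104., 262., 149.]))]
side [(0.69, array([320., 220., 436., 365.]))]
scene [(0.65, array([241., 256., 257., 272.])), (0.39, array([260., 262., 266., 269.])), (0.38, array([226., 271., 238., 273.]))]
```

View pics/c5.png

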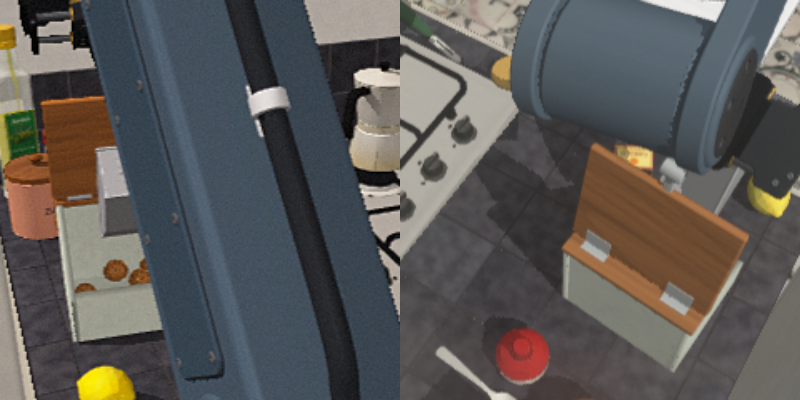

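Walnuts lie in the bin (crop (115,270), (140,275)), but whether all six came out isn't visible. I'll tilt further, shake a little, and look with the wrist camera.

```bash
python3 - <<'E'
from pour import *
rows([T(B(.518,.2363,.135),-4.6,67,3)],g=.1)
E
```

```text
8 0 -7 0 -3 0 0.1; 8 0 -8 0 -3.5 0 0.1; 7 -1 -8 0 -3 0 0.1
end [0.589 0.19  0.36 ]
```

View pics/w5.png

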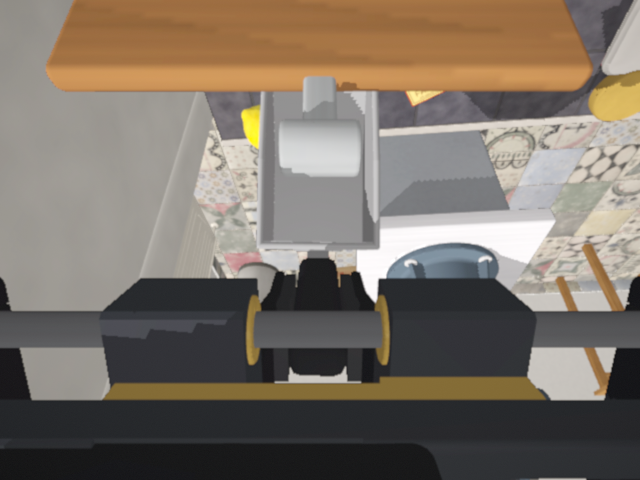

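The scoop floor in the wrist view (258–380, 90–245) is empty. A short extra tilt will clear the ramp.

Call:
send_rows(
  deltas="8 0 -7 0 -3 0 0.1; 8 0 -8 0 -3.5 0 0.1; 7 -1 -8 0 -3 0 0.1; 0 0 0 0 0 0 0.1; 0 0 0 0 0 0 0.1",
)

```text
time: 14.58
position: [0.5885, 0.1901, 0.36]
tool_rot: [0.913, -0.039, -0.405, -0.016]
ft_force: [-0.3, 0.4, -1.4]
grip_width: 0.0195
grip_force: 59.9
```

```bash
python3 - <<'E'
from pour import *
st()
W=[T(B(.52,.2363,.135),-4.6,50,2),T(B(.515,.2363,.15),-4.6,30,3),T(B(.505,.2363,.185),-4.6,16,3),
 T(B(.515,.12,.195),4,16),T(lip0+ez*.14+np.array([-.03,0,0]),Y0-4,8),T(lip0+ez*.07,Y0,0)]
rows(W,g=.1,step=45,rot=8)
E
```

```text
t 14.57 q [0.084 0.767 0.975 0.154 2.222 1.78 ] p [0.5885 0.1901 0.36  ] F [-0.3  0.4 -1.4] M [-0.04 -0.76  0.01] w 0.0195 gf 59.9
-24 0 22 0 8.5 0 0.1; -28 1 19 0 8.5 0 0.1; -23 0 15 0 6.5 0 0.1; -25 0 13 0 7 0 0.1; -26 0 9 0 6.5 0 0.1; -19 0 2 0 4.5 0 0.1; -20 0 0 0 5 0 0.1; -19 0 -2 0 4.5 0 0.1; 3 34 -2 0 0 -2 0.1; 2 35 -2 0.5 0 -2.5 0.1
0 34 -3 0 0 -2 0.1; -1 35 -2 0 0 -2 0.1; 25 19 15 0.5 2.5 -2 0.1; 25 21 16 0 3 -2.5 0.1; 22 21 17 0.5 2.5 -2 0.1; -3 6 32 0.5 2.5 -1.5 0.1; -5 6 31 0 3 -1 0.1; -6 7 31 0.5 2.5 -1.5 0.1
end [ 0.477 -0.001  0.243]
```

Call:
send_rows(
  deltas="-24 0 22 0 8.5 0 0.1; -28 1 19 0 8.5 0 0.1; -23 0 15 0 6.5 0 0.1; -25 0 13 0 7 0 0.1; -26 0 9 0 6.5 0 0.1; -19 0 2 0 4.5 0 0.1; -20 0 0 0 5 0 0.1; -19 0 -2 0 4.5 0 0.1; 3 34 -2 0 0 -2 0.1; 2 35 -2 0.5 0 -2.5 0.1",
)

```text
time: 15.82
position: [0.3804, 0.1371, 0.374]
tool_rot: [1.0, -0.0, 0.028, -0.001]
ft_force: [1.4, -0.3, -1.1]
grip_width: 0.0195
grip_force: 59.9
```

Call:
send_rows(
  deltas="0 34 -3 0 0 -2 0.1; -1 35 -2 0 0 -2 0.1; 25 19 15 0.5 2.5 -2 0.1; 25 21 16 0 3 -2.5 0.1; 22 21 17 0.5 2.5 -2 0.1; -3 6 32 0.5 2.5 -1.5 0.1; -5 6 31 0 3 -1 0.1; -6 7 31 0.5 2.5 -1.5 0.1; 0 0 0 0 0 0 0.1; 0 0 0 0 0 0 0.1",
)

```text
time: 17.08
position: [0.4773, -0.0011, 0.2442]
tool_rot: [0.978, 0.124, 0.166, -0.021]
ft_force: [0.1, -0.1, -1.6]
grip_width: 0.0197
grip_force: 59.9
```

```bash
python3 - <<'E'
from pour import *
st(); p,r=cur(); s=r*A.inv(); o=p-s.apply(b); print(s.as_euler('ZYX',degrees=True),o-o0)
# measured tilt of the real scoop: rim edges from side cam
w=cam('side'); P=cloud(w); save(w,'s6'); k=robot.cut_out('side','scoop'); print([(round(x['p'],2),x['box']) for x in k[:2]])
m=k[0]['region']&(w['depth']>0); L=s.inv().apply(P[m]-o); g=(abs(L[:,1])<.028)&(L[:,0]>-.06)&(L[:,0]<-.005)&(abs(L[:,2])<.025)
print(g.sum(),'floor slope deg',np.degrees(np.polyfit(L[g,0],L[g,2],1)[0]) if g.sum()>20 else '',np.median(L[g,2]))
print([(round(x['p'],2),np.round(x['box'])) for x in robot.find_in('side','walnut1')])
rows([T(lip0+ez*.02,Y0,0,3),T(lip0+ez*.002,Y0,0,3)],g=.1)
c=cam('scene'); P=cloud(c); save(c,'c6')
print([(round(x['p'],2),np.round(x['box'])) for x in robot.find_in('scene','walnut1')])
a=cv2.resize(cv2.imread('pics/c6.png')[180:340,190:350],(400,400)); b2=cv2.resize(cv2.imread('pics/s6.png')[150:370,240:460],(400,400)); cv2.imwrite('pics/c6c.png',np.hstack([a,b2]))
E
```

```text
t 17.07 q [-0.33   0.342  2.032  0.375  0.513  0.685] p [ 0.4773 -0.0011  0.2442] F [ 0.1 -0.1 -1.6] M [-0.12  0.39 -0.04] w 0.0197 gf 59.9
[14.42762237  0.07011645 -0.0548349 ] [ 0.00063586 -0.0001625   0.0714739 ]
[(0.6, [268.7, 162.9, 329.6, 289.3])]
617 floor slope deg -0.25910689483048693 0.0033715784923409545
[]
-6 0 16 0 0 0 0.1; -6 0 16 0 0 0 0.1; -6 -1 17 0 0 0 0.1; -2 0 6 0 0 0 0.1; -2 0 5 0 0 0 0.1; -2 0 6 0 0 0 0.1
end [ 0.477 -0.     0.174]
[(0.69, array([241., 256., 257., 268.])), (0.66, array([267., 253., 277., 264.])), (0.61, array([261., 263., 271., 272.])), (0.53, array([276., 258., 288., 269.])), (0.47, array([227., 270., 238., 277.]))]
```

View pics/c6c.png

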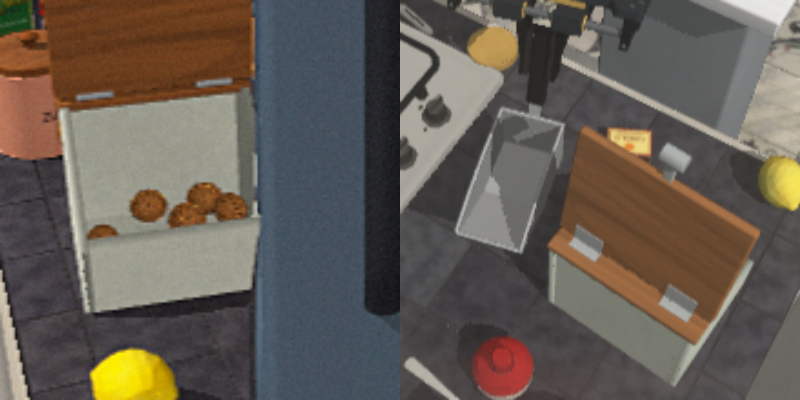

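The scoop is empty and level. Five walnuts show in the bin and none are outside, so the sixth must be behind the front wall. Setting the scoop down.

Call:
send_rows(
  deltas="-6 0 16 0 0 0 0.1; -6 0 16 0 0 0 0.1; -6 -1 17 0 0 0 0.1; -2 0 6 0 0 0 0.1; -2 0 5 0 0 0 0.1; -2 0 6 0 0 0 0.1; 0 0 1 0 0 0 0.1; 0 0 0 0 0 0 0.1",
)

```text
time: 18.32
position: [0.4763, -0.0007, 0.1726]
tool_rot: [0.978, 0.124, 0.166, -0.02]
ft_force: [-2.4, -0.4, 4.3]
grip_width: 0.0196
grip_force: 59.9
```

```bash
python3 - <<'E'
from pour import *
st(); p,r=cur(); s=r*A.inv(); o=p-s.apply(b); print(s.as_euler('ZYX',degrees=True),o-o0)
E
```

```text
t 18.32 q [-0.329  0.501  2.101  0.627  0.311  0.412] p [ 0.4763 -0.0007  0.1726] F [-2.4 -0.4  4.3] M [-0.2   0.36 -0.  ] w 0.0196 gf 59.9
[14.41939657  0.02863065 -0.09420917] [-1.76874721e-04  1.89378088e-04 -3.71969626e-05]
```

Call:
send_rows(
  deltas="0 0 0 0 0 0 0.45; 0 0 0 0 0 0 0.45; 0 0 -20 0 0 0 0.45; 0 0 -40 0 0 0 0.45; 0 0 -40 0 0 0 0.45",
)

```text
time: 18.95
position: [0.4441, -0.0088, 0.267]
tool_rot: [0.978, 0.124, 0.165, -0.021]
ft_force: [0.4, 0.0, 0.4]
grip_width: 0.0393
grip_force: 0.0
```

```bash
python3 - <<'E'
from plan import *
st(); p,r=cur()
rows([([.47,.07,.41],ori(5,8)),(B:=ex*.5872+ey*.235+ez*.44,ori(-4.6))],g=.5)
E
```

```text
t 18.95 q [-0.38   0.257  2.077  0.368  0.566  0.651] p [ 0.4441 -0.0088  0.267 ] F [0.4 0.  0.4] M [-0.01  0.24  0.01] w 0.0393 gf 0.0
22 -17 -30 -0.5 -3 2.5 0.5; 20 -19 -32 -0.5 -2.5 2 0.5; 18 -18 -32 -0.5 -3 2.5 0.5; 15 -19 -33 -0.5 -2.5 2 0.5; 29 -21 -2 0 -1.5 2 0.5; 29 -22 -3 -0.5 -1.5 2 0.5; 28 -23 -3 0 -2 2 0.5; 27 -24 -5 0 -1.5 2 0.5; 26 -24 -5 -0.5 -1.5 2 0.5
end [0.605 0.187 0.44 ]
```

Call:
send_rows(
  deltas="22 -17 -30 -0.5 -3 2.5 0.5; 20 -19 -32 -0.5 -2.5 2 0.5; 18 -18 -32 -0.5 -3 2.5 0.5; 15 -19 -33 -0.5 -2.5 2 0.5; 29 -21 -2 0 -1.5 2 0.5; 29 -22 -3 -0.5 -1.5 2 0.5; 28 -23 -3 0 -2 2 0.5; 27 -24 -5 0 -1.5 2 0.5; 26 -24 -5 -0.5 -1.5 2 0.5; 0 0 0 0 0 0 0.5",
)

```text
time: 20.2
position: [0.6065, 0.1883, 0.4386]
tool_rot: [0.999, -0.041, 0.001, 0.001]
ft_force: [-0.6, 0.3, 0.4]
grip_width: 0.0437
grip_force: 0.0
```

```bash
python3 - <<'E'
from plan import *
st(); p,r=cur(); print('x\' y\'',p@ex,p@ey)
for n in ['wrist','side','scene']:
    c=cam(n); P=cloud(c); X=P@ex;Y=P@ey;Z=P[...,2]; C=c['image'].astype(int)
    m=(c['depth']>0)&(Z>.27)&(Z<.33)&(abs(X-.59)<.04)&(abs(Y-.235)<.03)&(C.max(2)-C.min(2)<30)
    print(n,m.sum(),*[np.round(np.percentile(a[m],[3,50,97]),4) for a in (X,Y,Z)] if m.sum() else '')
    if n=='side': save(c,'s7')
    k=robot.cut_out(n,'scoop')
    if k: q=P[k[0]['region']&(c['depth']>0)]; print(' scoop',round(k[0]['p'],2),np.round(np.percentile(q,[2,50,98],axis=0),3).tolist())
E
```

```text
t 20.2 q [ 0.126  0.421  1.207 -0.002  1.512  1.779] p [0.6065 0.1883 0.4386] F [-0.6  0.3  0.4] M [ 0.01 -0.01  0.02] w 0.0437 gf 0.0
x' y' 0.5894196879376662 0.23636011372878052
wrist 1050 [0.5717 0.5817 0.5858] [0.2259 0.2361 0.2459] [0.2815 0.3079 0.3103]
 scoop 0.86 [[0.501, -0.018, 0.001], [0.581, 0.015, 0.024], [0.656, 0.072, 0.106]]
side 224 [0.574  0.5826 0.5861] [0.2254 0.2358 0.2461] [0.281  0.3067 0.3112]
 scoop 0.83 [[0.487, -0.018, 0.001], [0.564, 0.015, 0.026], [0.655, 0.069, 0.149]]
scene 144 [0.5686 0.5732 0.5816] [0.2233 0.2342 0.2441] [0.2791 0.3009 0.3091]
```

Bar is at x' 0.5785, z 0.302; going down on it.

Call:
send_rows(
  deltas="-11 0 30 0 0 0 0.5; 0 0 30 0 0 0 0.5; 0 0 21 0 0 0 0.5; 0 0 0 0 0 0 0.5; 0 0 0 0 0 0 0.1; 0 0 0 0 0 0 0.1; 0 0 0 0 0 0 0.1; 0 0 0 0 0 0 0.1",
  newtons=20,
)

```text
time: 21.5
position: [0.5943, 0.188, 0.3596]
tool_rot: [0.999, -0.042, 0.002, 0.001]
ft_force: [-1.0, 0.6, 2.9]
grip_width: 0.022
grip_force: 20.0
```

```bash
python3 - <<'E'
from plan import *
st(); p,r=cur(); y=p@ey; gx=p@ex; hx=.6045; Rr=.163
off=.055; a0=np.arctan2(p[2]-off-.141,hx-gx); print(np.degrees(a0),np.hypot(p[2]-off-.141,hx-gx))
W=[(ex*(hx-Rr*np.cos(a))+ey*y+ez*(.141+Rr*np.sin(a)+off),ori(-4.6),1) for a in np.linspace(a0,np.radians(-34.5),17)[1:]]
rows(W,g=.1)
E
```

```text
t 21.5 q [ 0.128  0.459  1.358 -0.002  1.322  1.783] p [0.5943 0.188  0.3596] F [-1.   0.6  2.9] M [ 0.29  0.01 -0.01] w 0.022 gf 20.0
80.5494798776317 0.1658126635848523
-19 0 7 0 0 0 0.1; -20 0 7 0 0 0 0.1; -18 0 10 0 0 0 0.1; -17 0 11 0 0 0 0.1; -15 0 14 0 0 0 0.1; -13 0 15 0 0 0 0.1; -12 0 17 0 0 0 0.1; -9 0 18 0 0 0 0.1; -7 0 20 0 0 0 0.1; -4 0 20 0 0 0 0.1
-2 0 20 0 0 0 0.1; 0 0 20 0 0 0 0.1; 4 0 21 0 0 0 0.1; 5 0 19 0 0 0 0.1; 9 0 19 0 0 0 0.1; 10 0 18 0 0 0 0.1
end [0.487 0.197 0.103]
```

Call:
send_rows(
  deltas="-19 0 7 0 0 0 0.1; -20 0 7 0 0 0 0.1; -18 0 10 0 0 0 0.1; -17 0 11 0 0 0 0.1; -15 0 14 0 0 0 0.1; -13 0 15 0 0 0 0.1; -12 0 17 0 0 0 0.1; -9 0 18 0 0 0 0.1",
)

```text
time: 22.5
position: [0.4702, 0.1984, 0.2595]
tool_rot: [0.999, -0.042, 0.0, 0.0]
ft_force: [-2.4, 2.7, 2.3]
grip_width: 0.0218
grip_force: 20.0
```

Call:
send_rows(
  deltas="-7 0 20 0 0 0 0.1; -4 0 20 0 0 0 0.1; -2 0 20 0 0 0 0.1; 0 0 20 0 0 0 0.1; 4 0 21 0 0 0 0.1; 5 0 19 0 0 0 0.1",
)

```text
time: 23.25
position: [0.4673, 0.1986, 0.1388]
tool_rot: [0.999, -0.042, 0.0, 0.0]
ft_force: [-1.8, 3.5, 1.9]
grip_width: 0.0215
grip_force: 20.0
```

Call:
send_rows(
  deltas="9 0 19 0 0 0 0.1; 5 0 9 0 0 0 0.1; 0 0 0 0 0 0 0.1",
)

```text
time: 23.62
position: [0.4812, 0.1975, 0.1103]
tool_rot: [0.999, -0.042, -0.0, 0.001]
ft_force: [-1.1, 5.4, -2.9]
grip_width: 0.0218
grip_force: 20.0
```

```bash
python3 - <<'E'
from plan import *
st(); p,r=cur(); print(np.degrees(np.arctan2(p[2]-.055-.141,.6045-p@ex)))
E
```

```text
t 23.62 q [ 1.750e-01  6.830e-01  1.832e+00 -1.000e-03  6.280e-01  1.832e+00] p [0.4812 0.1975 0.1103] F [-1.1  5.4 -2.9] M [0.93 0.13 0.03] w 0.0218 gf 20.0
-31.35447341379632
```

Call:
send_rows(
  deltas="2 0 4 0 0 0 0.1; 0 0 0 0 0 0 0.1",
)

```text
time: 23.88
position: [0.4832, 0.1973, 0.1069]
tool_rot: [0.999, -0.042, 0.0, 0.001]
ft_force: [-1.8, 5.7, -2.5]
grip_width: 0.0219
grip_force: 20.0
```

Call:
send_rows(
  deltas="1 0 3 0 0 0 0.1; 0 0 0 0 0 0 0.1",
)

```text
time: 24.12
position: [0.4842, 0.1972, 0.1051]
tool_rot: [0.999, -0.042, 0.0, 0.001]
ft_force: [-3.8, 5.9, 5.6]
grip_width: 0.0217
grip_force: 20.0
```

Call:
send_rows(
  deltas="1 0 3 0 0 0 0.1; 0 0 0 0 0 0 0.1; 0 0 0 0 0 0 0.1",
)

```text
time: 24.5
position: [0.4849, 0.1972, 0.1039]
tool_rot: [0.999, -0.042, 0.001, 0.0]
ft_force: [-6.2, 4.8, 21.0]
grip_width: 0.0216
grip_force: 20.0
```

Firm contact (21 N), so the lid is shut. Releasing and backing off.

Call:
send_rows(
  deltas="0 0 0 0 0 0 0.45; 0 0 0 0 0 0 0.45; 0 0 0 0 0 0 0.45; -3 0 -25 0 0 0 0.45; -5 0 -45 0 0 0 0.45; 0 0 -45 0 0 0 0.45; -5 45 -35 0 0 0 0.45; -5 45 -30 0 0 0 0.45; 0 45 -10 0 0 0 0.45; 0 45 0 0 0 0 0.45",
)

```text
time: 25.75
position: [0.4525, 0.0172, 0.2926]
tool_rot: [0.999, -0.042, 0.002, 0.001]
ft_force: [1.0, -0.1, 0.1]
grip_width: 0.0392
grip_force: 0.0
```

```bash
python3 - <<'E'
from h import *
import numpy as np
I=[]
for n in ['scene','side']:
    c=cam(n); P=cloud(c); C=c['image'].astype(int)
    m=(c['depth']>0)&(P[...,0]>.46)&(P[...,0]<.605)&(P[...,1]>.09)&(P[...,1]<.29)&(P[...,2]>.055)&(P[...,2]<.17)&(C[...,0]-C[...,2]>50)
    Q=P[m]; sel=Q
    for _ in range(8):
        k=sel.mean(0); nn=np.linalg.svd(sel-k,full_matrices=0)[2][2]; nn*=np.sign(nn[2]); sel=Q[abs((Q-k)@nn)<.003]
    print(n,'lid tilt',np.degrees(np.arccos(nn[2])),len(sel))
    for t in ['scoop','walnut1','egg_timer','lemon','matchbox','jar_lid']:
        for k in robot.cut_out(n,t)[:1]:
            q=P[k['region']&(c['depth']>0)]; print(' ',t,round(k['p'],2),np.round(np.median(q,0),3))
    I.append(cv2.resize(c['image'][150:370,200:420] if n=='scene' else c['image'][150:370,250:470],(400,400)))
cv2.imwrite('pics/end.png',cv2.cvtColor(np.hstack(I),cv2.COLOR_RGB2BGR)); print(robot.get_obs()['position'],robot.get_obs()['time'])
E
```

```text
scene lid tilt 35.08283656545161 3816
  lemon 0.84 [0.37  0.262 0.038]
  matchbox 0.19 [0.37  0.262 0.037]
side lid tilt 35.06567423102081 2912
  scoop 0.8 [0.563 0.014 0.026]
  egg_timer 0.82 [0.739 0.112 0.034]
  lemon 0.68 [0.398 0.261 0.042]
  matchbox 0.89 [0.429 0.084 0.016]
  jar_lid 0.56 [ 0.39  -0.133  0.012]
[0.45230801 0.01924597 0.29165214] 26.45
```

View pics/end.png

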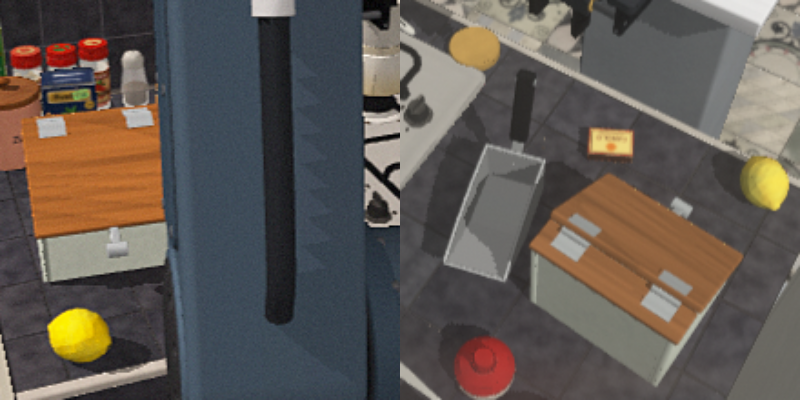

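The lid is shut at 35.1°, the scoop stands upright and empty, and the bystanders haven't moved. The gripper is at z 0.29, clear of everything.

```bash
python3 -c "
from rig import robot
print(robot.hand_in())"
```

```text
the job is handed in; nothing more can be done
None
```

The job is done and handed in at about 26 s: the lid is shut, the empty scoop stands where it started, and nothing else moved; five walnuts were seen in the bin, and the sixth was never seen, only inferred to be hidden behind the bin's front wall.

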